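# Shut the order printer and feed its paper

## Task

The order printer on the worktop has just been given a new paper roll. With the fingertips, gently push its open cover down until it is fully shut, then press the blue oblong feed key down lightly, let it come up again and withdraw. Do not touch the red power key, do not shift or lift the printer, and leave the cup, the milk jug and the spare roll where they are.

Things in the scene. Friction and masses are not known exactly. Their poses are not given: they have to be found in the camera images.
- printer: charcoal kitchen order printer standing loose on rubber feet, 200 mm deep (its x), 146 mm wide (its y), about 125 mm high shut, 1.3 kg. Origin: centre of its underside, on the worktop. Its -x side is the front (towards the robot), +y its left seen from the robot, z up. The front 55 mm are a flat key deck 94 mm above the worktop; behind it lies the paper bay under the cover. A white paper end stands up about 15 mm between deck and cover
- cover (a joint): angle of the dark grey paper cover about its hinge, rad: 0 = fully shut (top level, 15 mm above the hinge axis), grows as its front edge rises, 1.45 = end stop. A stiff hinge: it stays where it is left; pushing it at 100 mm from the hinge takes about 3 N. The shut end is a rigid stop
- cover_hinge (a point): middle of the cover's hinge axis, which runs along the printer's y near its rear top edge, 106 mm above the worktop and 88 mm behind the printer's origin
- cover_front (a point): middle of the front edge of the cover's outer (upper) face, 128 mm from the hinge along the cover and 15 mm above the hinge axis when shut. The cover is a plate 146 mm wide and 8 mm thick; its outer face looks up and to the rear while it is open, so it can be pushed down from above
- feed_key (a joint): travel of the feed key, m: 0 = up, 0.005 = fully down; a spring key, pressed straight down: about 1 N starts it, 3.6 N takes it half way, 6.4 N to the bottom; it comes up by itself
- feed_top (a point): centre of the top of the blue oblong feed key, 16 mm (printer's x) by 28 mm (printer's y), 7 mm proud of the key deck, on the right of the deck seen from the robot; 32 mm in front of the shut cover's front edge, which stands 20 mm higher
- power_key (a joint): travel of the power key, m: 0 = up; must stay up
- power_top (a point): centre of the top of the round red power key, 19 mm across, 7 mm proud of the deck, on the left of the deck, 80 mm from the feed key; leave alone
- cup: white china cup, 72 mm high, left of the printer; origin: centre of its foot. Leave alone
- jug: small steel milk jug, 88 mm high, right of the printer's front; origin: centre of its foot. Leave alone
- spare_roll: spare roll of white paper standing on end, 60 mm across, 57 mm high, right of the printer; origin: centre of its underside. Leave alone

How it is judged:
On the way, in this order (a step that is already met when the one before it is completed fails the run):
1. the cover is fully shut (value of joint cover below 0.03 rad), for 0.2 s.
2. the feed key is pressed down with the fingers, at least half its travel (value of joint feed_key above 0.0025 m and contact force between the fingers and feed_key above 0.5 N), for 0.1 s.
At the end, for the whole second after the job is handed in: Cover shut (under 0.03 rad), both keys up (under 1 mm), printer level, at rest and within 15 mm of where it stood, cup, jug and spare roll within 10 mm of where they stood (value of joint cover below 0.03 rad and value of joint each of feed_key, power_key below 0.001 m and distance of printer from where it was at the start of the episode below 0.015 m and angle between printer's own z axis and vertical below 0.05 rad and linear speed of printer below 0.02 m/s and distance of each of cup, jug, spare_roll from where it was at the start of the episode below 0.01 m); the robot touches nothing.
It fails at once if the feed key is pressed while the cover is still open (value of joint feed_key above 0.0015 m and value of joint cover above 0.05 rad).
It fails at once if the power key is touched (value of joint power_key above 0.001 m or contact force between any of the arm, the fingers and power_key above 0.3 N).
It fails at once if rough handling: the feed key pressed harder than 30 N, or the cover pushed harder than 80 N or slammed faster than 4 rad/s (contact force between anything else and feed_key above 30 N or contact force between anything else and cover above 80 N or velocity of joint cover below -4 rad/s).
It fails at once if the printer is lifted, tipped or shoved (height (world z) of printer above 0.008 m or angle between printer's own z axis and vertical above 0.08 rad or distance of printer from where it was at the start of the episode above 0.03 m).
It fails at once if the cup, the jug or the spare roll is moved (distance of any of cup, jug, spare_roll from where it was at the start of the episode above 0.015 m).
It also fails if it takes over 42 s, if anything falls off the work surface, if the arm or the gripper's body presses on something with over 40 N, if the wrist force passes 120 N, or if a joint passes its speed limit or range.

## Robot

A 7-joint arm with a two-finger parallel gripper is mounted at the origin on a cart in front of the work surface, level with it; the furniture and walls round the work are solid. World frame = base frame: x ahead of the robot, y to its left, z up, the work surface at z = 0. Lengths are in m, angles in rad, forces in N, time in s.
With the tool pointing down it reaches from about 0.425 to 0.875 m from the base axis. Payload 4.7 kg.
Tool frame: the origin (TCP) lies midway between the tips of the shut fingers; the grasp point (between the pads) lies 19 mm behind it (ctrl.grip_depth is the distance from the TCP to the grasp point, in m); z points along the fingers, y is the direction in which the jaws open and shut (so a half turn about z gives the same grasp; the last joint's range is limited). The gripper opens to 87 mm and grips with 3 to 60 N. Pads are 19 mm wide; open, the fingers measure 117 mm over their backs; the gripper's body (75 mm by 190 mm) begins 51 mm behind the grasp point.
Start: joints at [-0.72, 0.321, -0.07, 1.45, 0.023, 1.371, -0.057], TCP at [0.483, 0.435, 0.201] pointing down, gripper open.
Joint ranges: [-2.86, 2.86], [-0.3, 2.09], [-1.38, 1.24], [0.06, 2.45], [-1.56, 4.7], [0.09, 2.05], [-2.69, 2.69]. Speed limits (rad/s): [2.57, 2.57, 3.14, 3.14, 3.14, 3.14, 3.14].

## Interface

Orientations are given as a rotation vector (axis times angle).
In Python, from bench import ctrl gives the robot as it stands. The module is installed in compiled form; this text tells all that it offers.
- The arm moves only by the shell command python3 -m inch 'ROWS' [FORCE]. ROWS is JSON, a list of rows, each a list of 5 numbers: the opening, from -1 (shut) to 1 (fully open), so that 0 is half open, then the shift along the tool's x, y, z in mm, then the turn about the tool's z in rad. In form: [[fingers, tx, ty, tz, twist], ...]. A call has 1 to 5 rows; each row shifts and turns the pose as measured when the row begins, along the tool's axes as they then stand; what a row does not reach is not made up. A row lasts 1/8 s, in which the tool goes at most 62.5 mm and 10.7 degrees, less where a joint would pass 70% of its speed; a pose out of reach is approached as far as the arm can. A call is refused whole if a number of a shift passes 62.5 or a number of a turn 0.188, either way. A call with a gripper value outside its range is refused whole. The fingers move at their own pace and stop on an object; FORCE is the grip in N (left out, the last holds). Time passes only in rows, so rows that do not move let the fingers close. It gives the time, the measured TCP pose, the force and the opening at its end, in the units of the state.
- ctrl.get_state(): the state, without advancing time (a new reading comes with each control period).
- ctrl.get_image(name): name is "scene" or "top" or "wrist"; returns a dict with "color" (384x512x3 uint8, red, green, blue), "range_z" (384x512 float32, m along the optical axis (not along the pixel's ray), 0 where there is no reading), "K" (3x3 intrinsics, pixels), "distortion" ([k1, k2, p1, p2, k3] as OpenCV has them; the pictures are not rectified), "R" (3x3) and "t" (3): a world point X has camera coordinates R X + t. Camera axes: x right, y down, z forward; pixel columns grow to the right and rows downward; lengths in m; the calibration is good to about 2 mm. A picture is of the moment at which its call begins.
- ctrl.close_job(): hands the job in, once; it reports no verdict.
The state is a dict: "time": time; "joint_positions": joint angles; "qd": joint speeds; "joint_torque": joint torques, N m; "position": TCP position; "tool_rot": TCP orientation; "ft_force": force on the tool from outside, world axes, zero at the start; "torque": the same for the moment, N m; "grip_width": opening from 0.0 (shut) to 1.0 (fully open).
Only numpy, scipy, OpenCV 4.12 (cv2) and the standard library are available. Lean on these libraries where they do the work, as an engineer would, in place of code of your own. Each camera call takes 0.05 s, during which the arm holds its last target. There are 200 camera calls.

## Working session

There is one attempt and no reset: what is moved stays moved. The work goes in short steps, Python scripts to look and compute and a shell command to move; the robot and the scene stay as the last step left them, time stands still between calls to the robot, and variables do not carry over. Pictures are saved under pics/ and viewed, about 8 in all and at most 12, crops included, and the job is handed in when it is done.

```bash
mkdir -p pics; cat > h.py <<'E'
from bench import ctrl
import numpy as np, cv2
def cloud(im):
    z=im["range_z"]; h,w=z.shape
    u,v=np.meshgrid(np.arange(w),np.arange(h))
    p=cv2.undistortPoints(np.stack([u,v],-1).reshape(-1,1,2).astype(np.float64),im["K"],np.array(im["distortion"])).reshape(h,w,2)
    c=np.dstack([p[...,0]*z,p[...,1]*z,z])
    X=(c-im["t"])@im["R"]   # R^T (c-t)
    X[z==0]=np.nan
    return X
def save(im,name): cv2.imwrite("pics/"+name,im["color"][...,::-1])
E
python3 - <<'E'
from h import *
ims=[]
for n in("top","scene"):
    im=ctrl.get_image(n); ims.append(im["color"][...,::-1]); np.savez(n,**{k:np.array(v) for k,v in im.items()})
cv2.imwrite("pics/a.png",cv2.resize(np.hstack(ims),None,fx=.78,fy=.78))
s=ctrl.get_state(); print(s["time"],s["position"],s["tool_rot"],s["ft_force"],s["grip_width"])
im=np.load("top.npz"); X=cloud(im); c=cv2.cvtColor(im["color"],cv2.COLOR_RGB2HSV).astype(int)
H,S,V=c[...,0],c[...,1],c[...,2]
for n,m in(("blue",(H>95)&(H<130)&(S>120)&(V>60)),("red",((H<8)|(H>172))&(S>140)&(V>60))):
    k,l,st,ce=cv2.connectedComponentsWithStats(m.astype(np.uint8))
    for i in range(1,k):
        if st[i,4]>15: print(n,st[i],ce[i],np.nanmedian(X[l==i],0),np.nanmin(X[l==i],0),np.nanmax(X[l==i],0))
E
```

```text
0.1 [0.482274   0.4349908  0.20037268] [-1.27623573e+00 -2.86999670e+00  2.51745224e-03] [ 0.24132178  0.3849973  -0.20048862] 1.0004118222357037
blue [227 198  14  16 145] [233.48965517 205.54482759] [ 0.43407973 -0.17915796  0.10002099] [ 0.42083388 -0.1918544   0.09199603] [ 0.44882453 -0.16773784  0.10418886]
red [48  0 15  4 45] [55.2         1.17777778] [ 0.59235762 -0.00879282  0.4926288 ] [ 0.59051856 -0.01467228  0.48703092] [5.95489604e-01 4.24647430e-04 4.98006737e-01]
red [204 164  12  11 107] [209.64485981 169.03738318] [ 0.50035795 -0.13410694  0.09985494] [ 0.49179707 -0.14389532  0.0922075 ] [ 0.51153834 -0.12300154  0.1031129 ]
```

View pics/a.png

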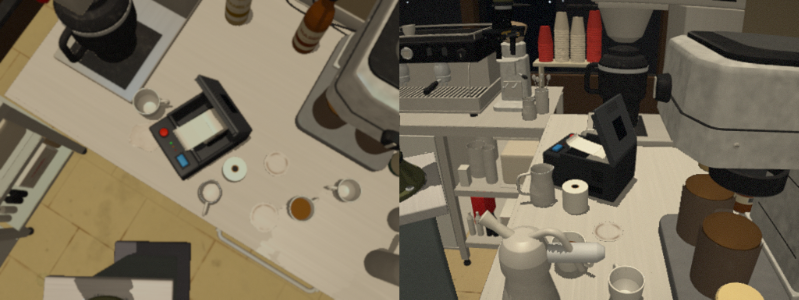

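The top view shows the printer turned about -55° with the cover wide open. The blue feed key is at top-camera pixel (233,206) and the red power key at (210,169). Their heights (0.100) and 80 mm spacing match the specification. Next I'll get the cover angle and the surroundings.

```bash
cat >> h.py <<'E'
F=np.array([.4341,-.1792]);P=np.array([.5004,-.1341])
ey=(P-F)/np.linalg.norm(P-F); ex=np.array([ey[1],-ey[0]]); O=(F+P)/2+.072*ex
def topr(X): d=X[...,:2]-O; return np.dstack([d@ex,d@ey,X[...,2]])
def w(px,py): return O+px*ex+py*ey
E
python3 - <<'E'
from h import *
print("ex",ex,"O",O,"yaw",np.arctan2(ex[1],ex[0]))
for n in("top","scene"):
    q=topr(cloud(np.load(n+".npz"))).reshape(-1,3)
    m=(abs(q[:,1])<.05)&(q[:,0]>-.1)&(q[:,0]<.13)&(q[:,2]>.13)&(q[:,2]<.35)
    a=q[m]; print(n,len(a))
    if len(a)>20:
        d=np.linalg.svd(a[:,[0,2]]-np.median(a[:,[0,2]],0),full_matrices=False)[2][0]; print("dir",d,np.degrees(np.arctan2(d[1],-d[0])),"min",a.min(0),"max",a.max(0),"med",np.median(a,0))
        for x in np.arange(-.1,.13,.02):
            s=a[(a[:,0]>=x)&(a[:,0]<x+.02)]
            if len(s): print(round(x,2),len(s),s[:,2].min(),s[:,2].max())
# obstacle max height on world grid
Q=np.vstack([cloud(np.load(n+".npz")).reshape(-1,3) for n in("top","scene")])
Q=Q[np.isfinite(Q[:,0])]
print("rows x .3...9; cols y .6..-.7 ; max z cm")
for x in np.arange(.3,.95,.05):
    print("%.2f"%x,[ (int(100*s[:,2].max()) if len(s:=Q[(abs(Q[:,0]-x)<.025)&(abs(Q[:,1]-y)<.025)])>0 else -9) for y in np.arange(.5,-.71,-.05)])
E
```

```text
ex [ 0.56244646 -0.82683371] O [ 0.50774615 -0.21618203] yaw -0.9734546658161657
top 1391
dir [ 0.44792485 -0.89407121] -116.6106224540936 min [ 0.03644854 -0.04994095  0.13036804] max [0.09592624 0.04996961 0.23124813] med [ 0.05544045 -0.0007363   0.21653357]
0.02 149 0.2110850589723455 0.22598499071644243
0.04 639 0.2065827254107775 0.23124813357934904
0.06 363 0.1626575568676882 0.2072487867840991
0.08 240 0.1303680365339802 0.16517905749632056
scene 1534
dir [ 0.43024359 -0.90271283] -115.48301980117017 min [ 0.03761928 -0.04995807  0.13002316] max [0.09682239 0.04999219 0.22806915] med [ 0.07231848 -0.00444759  0.18138952]
0.02 4 0.22065148871443185 0.22125248395879973
0.04 356 0.20439246494482757 0.22806914656792693
0.06 663 0.16149621136929984 0.20875410744857503
0.08 511 0.13002316318104695 0.16852626123509182
rows x .3...9; cols y .6..-.7 ; max z cm
0.30 [-90, -90, -91, -90, -90, -91, -90, -91, -90, -90, -90, -91, -91, -90, 0, 8, 0, 0, 0, 5, 5, 0, 0, 0, 6]
0.35 [-7, -90, -90, -90, -91, -90, -90, -91, -90, -90, -90, -90, 0, 0, 8, 8, 3, 0, 0, 5, 5, 5, 5, 0, 4]
0.40 [-7, -8, 3
[... 367 characters left out ...]
 40, 41, 41, 41, 41, 41]
0.60 [1, 1, -8, -7, 0, 0, 0, 0, 42, 42, 49, 48, 7, 6, 23, 22, 14, 0, 0, 34, 41, 41, 41, 41, 16]
0.65 [2, -8, -8, -91, 0, 0, 0, 0, 42, 43, 43, 44, 44, 0, 0, 8, 0, 0, 0, 0, 41, 41, 41, 22, 21]
0.70 [2, -41, -9, -9, 0, 0, 0, 3, 27, 41, 41, 43, 44, 0, 0, 0, 0, 0, 0, 0, 0, 38, 41, -9, -9]
0.75 [-9, -9, -9, -9, -9, 0, 0, 4, 26, 30, 32, 42, 44, 45, 0, 0, 0, 0, 0, 18, 24, 30, 14, -9, -9]
0.80 [-9, -9, -9, -9, -9, -9, 0, 0, -9, -9, 30, 42, 4, 45, 45, 0, 13, 0, 0, 18, 21, 0, 13, 5, -9]
0.85 [-9, -9, -9, -9, -9, -9, 0, -9, -9, 3, 3, 4, 43, 45, 45, 0, 13, 12, 0, 0, 6, 5, 10, 13, -9]
0.90 [-9, -9, -9, -9, -9, -9, -9, -9, -9, 3, 43, 43, 43, -9, 46, 46, 0, 0, 0, 1, 5, 5, 6, -9, -9]
```

```bash
python3 - <<'E'
import numpy as np,cv2
a=np.load("top.npz")["color"][80:280,130:400,::-1]; b=np.load("scene.npz")["color"][100:290,130:340,::-1]
f=lambda i:cv2.resize(i,(400,400*i.shape[0]//i.shape[1]))
a,b=f(a),f(b); h=max(len(a),len(b)); p=lambda i:cv2.copyMakeBorder(i,0,h-len(i),0,0,0)
cv2.imwrite("pics/b.png",np.hstack([p(a),p(b)]))
E
```

```text
(no output)
```

View pics/b.png

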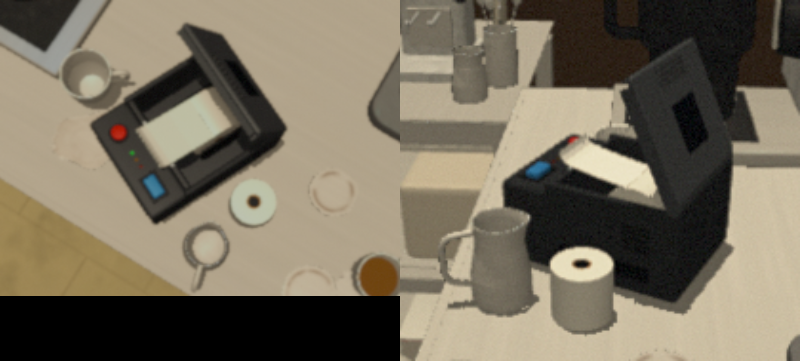

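Viewed 2 pictures. The cover is at about 64° (1.12 rad), with its edge at z≈0.228 as predicted. The grinder stands at x>0.58, y>-0.1. The jug and roll are right of the printer and low. I'll move in an arc inside the grinder, with the fingers shut and tool y along the printer's y.

```bash
python3 -m inch '[[-1,0,0,-20,0.137],[-1,-37,-31,-15,0],[-1,-37,-31,-15,0],[-1,-37,-31,-15,0],[-1,-37,-31,-15,0]]' 20; python3 -m inch '[[-1,-37,-31,0,0],[-1,-37,-31,0,0],[-1,-37,-31,0,0]]'
cat > s.py <<'E'
from h import *
s=ctrl.get_state(); p=np.array(s["position"]); R=cv2.Rodrigues(np.array(s["tool_rot"]))[0]
q=topr(p[None,None])[0,0]
print("t",s["time"],"p",p.round(4),"printer mm",(q*1000).round(1),"F",np.round(s["ft_force"],1),"w",round(s["grip_width"],3),"x",R[:,0].round(3),"yaw err",round(float(np.arctan2(R[:2,0]@ey,-R[:2,0]@ex)),3))
E
python3 s.py
```

```text
time: 0.72
position: [0.4591, 0.2406, 0.2773]
tool_rot: [-1.463, -2.774, 0.016]
ft_force: [1.3, -0.0, 0.4]
grip_width: 0.517
time: 1.1
position: [0.4442, 0.0916, 0.2789]
tool_rot: [-1.464, -2.774, 0.013]
ft_force: [0.8, -0.2, 0.3]
grip_width: 0.176
t 1.1 p [0.4442 0.0916 0.2789] printer mm [-290.2  120.6  278.9] F [ 0.8 -0.2  0.3] w 0.176 x [-0.564  0.825  0.   ] yaw err -0.002
```

```bash
python3 -m inch '[[-1,-41,-28,0,0],[-1,-41,-28,0,0],[-1,-41,-28,0,0],[-1,-41,-28,0,0]]'; python3 -m inch '[[-1,-41,-28,0,0],[-1,-41,-28,0,0],[-1,-41,-28,0,0],[-1,0,0,0,0]]'; python3 s.py
```

```text
time: 1.6
position: [0.4423, -0.1134, 0.2791]
tool_rot: [-1.462, -2.775, 0.012]
ft_force: [0.6, -0.1, -0.2]
grip_width: 0.004
time: 2.1
position: [0.4394, -0.2712, 0.2788]
tool_rot: [-1.472, -2.769, 0.014]
ft_force: [0.9, 0.2, -0.6]
grip_width: 0.007
t 2.1 p [ 0.4394 -0.2712  0.2788] printer mm [  7.1 -87.5 278.8] F [ 0.9  0.2 -0.6] w 0.007 x [-0.559  0.829  0.001] yaw err 0.004
```

```bash
python3 -m inch '[[-1,-31,29,0,0],[-1,-31,29,0,0],[-1,-33,31,0,0],[-1,0,0,0,0]]'; python3 -m inch '[[-1,0,0,25,0],[-1,0,0,25,0],[-1,0,0,20,0],[-1,0,0,0,0]]'; python3 s.py; python3 - <<'E'
from h import *
a=[ctrl.get_image(n)["color"][...,::-1] for n in("top","scene")]
f=lambda i:cv2.resize(i,(400,400*i.shape[0]//i.shape[1]))
a,b=f(a[0][80:280,130:400]),f(a[1][100:290,130:340]); h=max(len(a),len(b)); p=lambda i:cv2.copyMakeBorder(i,0,h-len(i),0,0,0)
cv2.imwrite("pics/c.png",np.hstack([p(a),p(b)]))
E
```

```text
time: 2.6
position: [0.5703, -0.296, 0.2749]
tool_rot: [-1.465, -2.767, 0.007]
ft_force: [-0.6, 1.5, -0.2]
grip_width: 0.005
time: 3.1
position: [0.5676, -0.2918, 0.2025]
tool_rot: [-1.459, -2.766, 0.004]
ft_force: [-0.2, -0.4, 0.5]
grip_width: 0.008
t 3.1 p [ 0.5676 -0.2918  0.2025] printer mm [ 96.2   7.  202.5] F [-0.2 -0.4  0.5] w 0.008 x [-0.564  0.825  0.012] yaw err -0.002
```

View pics/c.png

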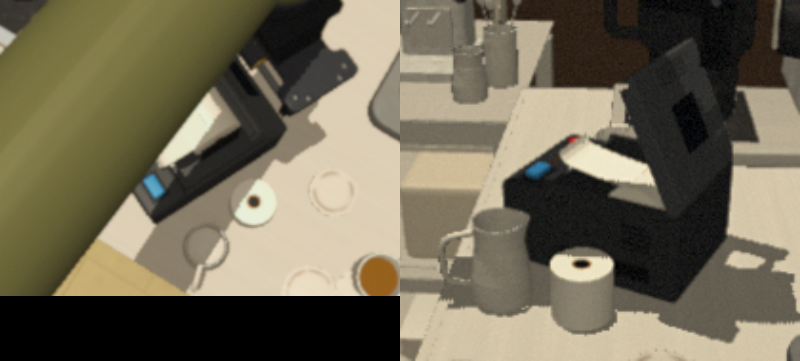

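The gripper hangs behind the open cover, clear of it. The roll is at (254,202) and the jug at (205,245), both unmoved. Now I'll push the cover forward along its arc.

```bash
python3 -m inch '[[-1,10,-3,-1,0],[-1,10,-3,-1,0],[-1,10,0,-1,0],[-1,12,0,5,0],[-1,12,0,6,0]]'; python3 s.py;  python3 -m inch '[[-1,11,0,9,0],[-1,10,0,9,0]]'; python3 s.py
```

```text
time: 3.82
position: [0.5325, -0.2504, 0.2014]
tool_rot: [-1.466, -2.775, 0.001]
ft_force: [-0.5, -0.1, 2.1]
grip_width: 0.003
t 3.825 p [ 0.5325 -0.2504  0.2014] printer mm [ 42.2   1.2 201.4] F [-0.5 -0.1  2.1] w 0.003 x [-0.564  0.826  0.003] yaw err -0.001
time: 4.08
position: [0.5198, -0.2314, 0.1825]
tool_rot: [-1.465, -2.776, 0.0]
ft_force: [0.2, 0.1, 1.7]
grip_width: 0.006
t 4.075 p [ 0.5198 -0.2314  0.1825] printer mm [ 19.4   1.5 182.5] F [0.2 0.1 1.7] w 0.006 x [-0.564  0.826  0.002] yaw err -0.002
```

```bash
python3 -m inch '[[-1,8,0,12,0],[-1,7,0,12,0],[-1,3,0,9,0]]'; python3 s.py;  python3 -m inch '[[-1,3,0,9,0],[-1,2,0,8,0]]'; python3 s.py
```

```text
time: 4.45
position: [0.5081, -0.2141, 0.1461]
tool_rot: [-1.463, -2.775, 0.0]
ft_force: [-0.3, 0.1, 0.6]
grip_width: 0.002
t 4.45 p [ 0.5081 -0.2141  0.1461] printer mm [ -1.5   1.4 146.1] F [-0.3  0.1  0.6] w 0.002 x [-0.565  0.825  0.004] yaw err -0.003
time: 4.7
position: [0.5049, -0.2098, 0.1275]
tool_rot: [-1.463, -2.774, 0.001]
ft_force: [0.2, 0.9, 1.3]
grip_width: 0.006
t 4.7 p [ 0.5049 -0.2098  0.1275] printer mm [ -6.9   1.2 127.5] F [0.2 0.9 1.3] w 0.006 x [-0.565  0.825  0.005] yaw err -0.003
```

```bash
python3 -m inch '[[-1,1,0,4,0],[-1,0,0,3,0]]';  python3 -m inch '[[-1,0,0,3,0],[-1,0,0,2,0]]'; python3 s.py
```

```text
time: 4.95
position: [0.504, -0.209, 0.1196]
tool_rot: [-1.463, -2.773, 0.001]
ft_force: [-0.2, 0.0, 1.6]
grip_width: 0.009
time: 5.2
position: [0.5042, -0.2093, 0.1145]
tool_rot: [-1.463, -2.774, 0.002]
ft_force: [-0.9, 0.1, 1.1]
grip_width: -0.001
t 5.2 p [ 0.5042 -0.2093  0.1145] printer mm [ -7.7   0.9 114.5] F [-0.9  0.1  1.1] w -0.001 x [-0.564  0.825  0.004] yaw err -0.002
```

The tip is at z=0.1145, below the expected shut height of 0.121, and I still feel no stop. I'll check the cover before pushing further.

```bash
cat > v.py <<'E'
from h import *
import sys
I={n:ctrl.get_image(n) for n in("top","scene")}
a=[I[n]["color"][...,::-1] for n in("top","scene")]
f=lambda i:cv2.resize(i,(400,400*i.shape[0]//i.shape[1]))
a,b=f(a[0][80:280,130:400]),f(a[1][100:290,130:340]); h=max(len(a),len(b)); p=lambda i:cv2.copyMakeBorder(i,0,h-len(i),0,0,0)
cv2.imwrite("pics/"+sys.argv[1],np.hstack([p(a),p(b)]))
for n in I:
    q=topr(cloud(I[n])).reshape(-1,3)
    for x in np.arange(-.1,.1,.02):
        s=q[(abs(q[:,1]+.055)<.015)&(abs(q[:,0]-x-.01)<.01)&(q[:,2]<.3)&(q[:,2]>.05)]
        if len(s)>3: print(n,round(x+.01,2),len(s),np.percentile(s[:,2],[5,50,95]).round(3))
E
python3 v.py d.png
```

```text
top -0.09 167 [0.086 0.093 0.096]
top -0.07 189 [0.091 0.095 0.102]
top -0.05 200 [0.091 0.094 0.224]
top -0.03 342 [0.101 0.248 0.285]
top -0.01 269 [0.247 0.249 0.293]
top 0.01 246 [0.246 0.249 0.291]
top 0.03 41 [0.22  0.246 0.297]
top 0.05 105 [0.123 0.126 0.128]
top 0.07 180 [0.121 0.123 0.126]
top 0.09 145 [0.113 0.12  0.123]
scene -0.09 52 [0.09  0.094 0.095]
scene -0.07 102 [0.092 0.095 0.101]
scene -0.05 63 [0.066 0.094 0.233]
scene -0.03 299 [0.097 0.248 0.298]
scene -0.01 456 [0.104 0.26  0.296]
scene 0.01 495 [0.104 0.256 0.296]
scene 0.03 211 [0.073 0.129 0.298]
scene 0.05 151 [0.071 0.125 0.128]
scene 0.07 150 [0.063 0.123 0.125]
scene 0.09 217 [0.064 0.115 0.123]
```

View pics/d.png

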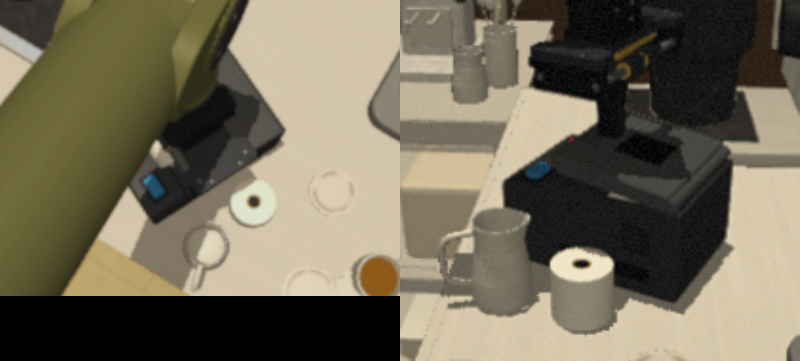

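```bash
python3 - <<'E'
from h import *
im=ctrl.get_image("scene"); q=topr(cloud(im)); 
f=lambda u,v:(int(100+v*.525),int(130+(u-400)*.525))
for u,v in((650,148),(635,142),(665,155),(620,150),(610,132),(600,134),(625,134),(590,140),(560,160),(640,185),(690,165),(710,155),(580,150),(690,130),(600,170)):
    r,c=f(u,v); print((u,v),(1000*np.nanmedian(q[r-1:r+2,c-1:c+2].reshape(-1,3),0)).round(0), im["color"][r,c])
# cover plane fit: top camera & scene, region
m=(q[...,2]>.112)&(q[...,2]<.145)&(abs(q[...,1])<.065)&(q[...,0]>-.03)&(q[...,0]<.07); a=q[m]
for _ in range(5):
    k=np.linalg.lstsq(np.c_[a[:,:2],np.ones(len(a))],a[:,2],rcond=None)[0]; r=a[:,2]-np.c_[a[:,:2],np.ones(len(a))]@k; a=a[abs(r)<2.5*r.std()]
print(len(a),k,r.std())
j=cv2.resize(im["color"][130:230,180:330,::-1],(800,533),interpolation=cv2.INTER_CUBIC); cv2.imwrite("pics/e.png",cv2.convertScaleAbs(j,alpha=2.2))
E
```

```text
(650, 148) [ 36.   4. 129.] [9 4 5]
(635, 142) [ 18.   5. 131.] [0 5 0]
(665, 155) [ 55.   1. 127.] [11 13 22]
(620, 150) [ 14. -20. 131.] [10  2 13]
(610, 132) [ -4.  -7. 142.] [ 7  4 15]
(600, 134) [-15.  -7. 137.] [10 12  7]
(625, 134) [  3.  14. 132.] [36 36 33]
(590, 140) [-19. -22. 136.] [26 26 24]
(560, 160) [-24. -72. 131.] [37 43 42]
(640, 185) [ 61. -69. 124.] [77 73 70]
(690, 165) [ 82.  -0. 122.] [75 75 69]
(710, 155) [ 89.  35. 121.] [66 62 58]
(580, 150) [-18. -46. 135.] [35 36 37]
(690, 130) [-25. 270.  37.] [62 60 53]
(600, 170) [ 19. -70. 130.] [36 36 33]
1420 [-0.12899698  0.00043291  0.13298105] 0.0006486943252016459
```

View pics/e.png

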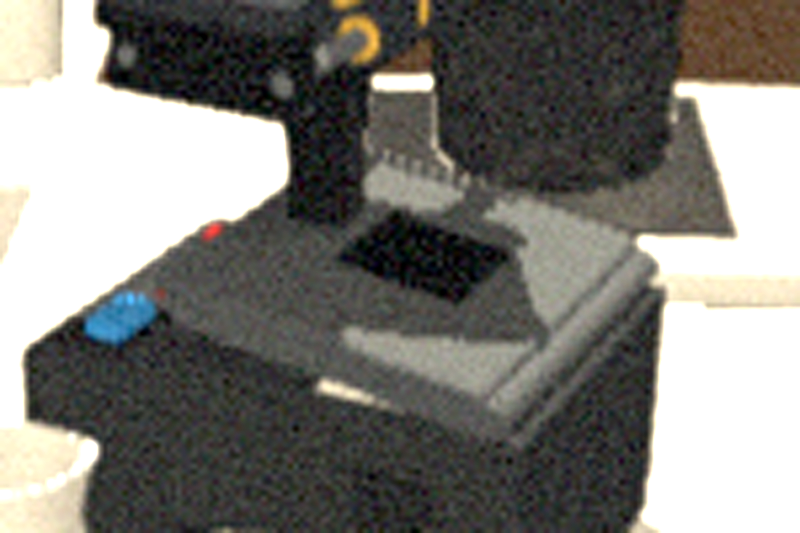

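The cover still stands at 0.129 rad (plane fit), so it needs about 12 mm more at the tip. The tip reading is about 20 mm lower than the surface it touches. I'll go on gently and watch force and cover angle.

```bash
cat > c.py <<'E'
from h import *
import subprocess
for n in("scene","top"):
    im=ctrl.get_image(n); q=topr(cloud(im))
    m=(q[...,2]>.112)&(q[...,2]<.145)&(abs(q[...,1])<.065)&(q[...,0]>-.03)&(q[...,0]<.07); a=q[m]
    for _ in range(6):
        A=np.c_[a[:,:2],np.ones(len(a))]; k=np.linalg.lstsq(A,a[:,2],rcond=None)[0]; r=a[:,2]-A@k; a=a[abs(r)<2.5*r.std()+1e-4]
    print(n,"cover",len(a),k.round(4),r.std().round(4))
    b=q[(q[...,2]>.145)&(q[...,2]<.4)&(abs(q[...,0]+.0075)<.04)&(abs(q[...,1])<.1)]
    h=np.histogram(b[:,2],np.arange(.14,.41,.01))[0]; print("z hist from .14",h, "extent py for z<.19",b[b[:,2]<.19][:,:2].min(0),b[b[:,2]<.19][:,:2].max(0))
E
python3 -m inch '[[-1,0,0,3,0],[-1,0,0,3,0]]'; python3 s.py; python3 c.py
```

```text
time: 5.6
position: [0.5043, -0.2094, 0.1086]
tool_rot: [-1.464, -2.774, 0.001]
ft_force: [-0.8, 0.4, 0.3]
grip_width: 0.008
t 5.6 p [ 0.5043 -0.2094  0.1086] printer mm [ -7.5   1.  108.6] F [-0.8  0.4  0.3] w 0.008 x [-0.564  0.825  0.004] yaw err -0.002
scene cover 1386 [-0.0776  0.0008  0.1283] 0.0007
z hist from .14 [ 32  63  60  55  41  44 344 466 424 430 677 227 202 221 172 394 285 201
 191 247 264 251 248 249 248 254] extent py for z<.19 [-0.0171862  -0.01771354] [0.0053653  0.01617505]
top cover 473 [-0.0748  0.007   0.1277] 0.0013Traceback (most recent call last):
  File "c.py", line 10, in <module>
    h=np.histogram(b[:,2],np.arange(.14,.41,.01))[0]; print("z hist from .14",h, "extent py for z<.19",b[b[:,2]<.19][:,:2].min(0),b[b[:,2]<.19][:,:2].max(0))
                                                                                                       ~~~~~~~~~~~~~~~~~~~~~~~^^^
    return umr_minimum(a, axis, None, out, keepdims, initial, where)
ValueError: zero-size array to reduction operation minimum which has no identity
```

The cover follows the tip. The gripper body underside at z≈0.20 confirms that the true fingertips are about 20 mm above the reported TCP. Shut should therefore read z≈0.101.

```bash
sed -i 's/^    b=.*//;s/^    h=.*//' c.py; python3 -m inch '[[-1,0,0,3,0],[-1,0,0,2,0]]'; python3 -m inch '[[-1,0,0,2,0]]'; python3 -m inch '[[-1,0,0,1.5,0]]';  python3 s.py; python3 c.py
```

```text
time: 5.95
position: [0.5042, -0.2092, 0.1031]
tool_rot: [-1.463, -2.774, 0.001]
ft_force: [-0.1, -0.8, 1.6]
grip_width: 0.009
time: 6.08
position: [0.5042, -0.2092, 0.101]
tool_rot: [-1.463, -2.774, 0.001]
ft_force: [-0.2, 0.9, 0.8]
grip_width: 0.006
time: 6.2
position: [0.5042, -0.2091, 0.1001]
tool_rot: [-1.463, -2.774, 0.001]
ft_force: [-4.7, 1.3, 11.7]
grip_width: 0.007
t 6.2 p [ 0.5042 -0.2091  0.1001] printer mm [ -7.9   1.  100.1] F [-4.7  1.3 11.7] w 0.007 x [-0.565  0.825  0.005] yaw err -0.003
scene cover 1285 [0.0016 0.0013 0.1211] 0.0006
top cover 504 [0.0004 0.002  0.1207] 0.0014
```

The cover is shut: slope 0.000–0.002 in both cameras, top at z=0.121, and the stop is felt at 12 N. Next I hold briefly, lift and move over the feed key. Contact there should read about z=0.081.

```bash
python3 -m inch '[[-1,0,0,0,0],[-1,0,0,0,0],[-1,0,0,-5,0],[-1,0,0,-15,0],[-1,0,0,-15,0]]'; python3 -m inch '[[-1,22,-14,0,0],[-1,22,-14,0,0],[-1,21,-14,0,0],[-1,0,0,0,0]]'; python3 s.py; python3 v.py f.png|head -0; python3 c.py
```

```text
time: 6.92
position: [0.5037, -0.2095, 0.1362]
tool_rot: [-1.463, -2.772, 0.003]
ft_force: [0.3, -0.2, -0.6]
grip_width: 0.007
time: 7.42
position: [0.4337, -0.1805, 0.1425]
tool_rot: [1.467, 2.776, 0.001]
ft_force: [0.0, 0.0, 0.7]
grip_width: 0.002
t 7.425 p [ 0.4337 -0.1805  0.1425] printer mm [-71.2 -41.1 142.5] F [0.  0.  0.7] w 0.002 x [-0.564  0.826 -0.001] yaw err -0.001
scene cover 1428 [0.0012 0.0008 0.1211] 0.0006
top cover 2074 [-0.0026  0.0045  0.1209] 0.0013Exception ignored on flushing sys.stdout:
BrokenPipeError: [Errno 32] Broken pipe
```

View pics/f.png

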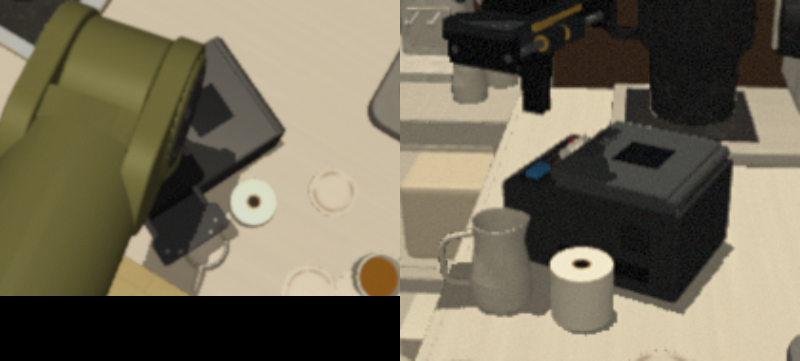

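The cover stays shut, and the finger (537,90) hangs above the blue key (537,170), with the jug and roll unmoved. I'll measure the fingertip itself before pressing.

```bash
python3 - <<'E'
from h import *
for n in("scene","wrist"):
    im=ctrl.get_image(n); q=topr(cloud(im)).reshape(-1,3); c=im["color"].reshape(-1,3).astype(int)
    f=q[(abs(q[:,0]+.071)<.03)&(abs(q[:,1]+.041)<.035)&(q[:,2]>.13)&(q[:,2]<.215)]
    if len(f): print(n,"finger",len(f),f.min(0).round(4),f.max(0).round(4))
    b=q[(c[:,2]>c[:,0]+40)&(c[:,2]>80)&(abs(q[:,0]+.072)<.03)&(abs(q[:,1]+.04)<.04)&(q[:,2]<.12)]
    if len(b): print(n,"key",len(b),np.median(b,0).round(4),b.min(0).round(4),b.max(0).round(4))
E
python3 -m inch '[[-1,0,0,20,0],[-1,0,0,15,0],[-1,1,0,10,0],[-1,0,0,5,0],[-1,0,0,0,0]]'; python3 s.py
```

```text
scene finger 413 [-0.0815 -0.0576  0.1608] [-0.0568 -0.0245  0.215 ]
scene key 43 [-0.0665 -0.0496  0.0992] [-0.0769 -0.0549  0.0953] [-0.0619 -0.0334  0.1019]
wrist finger 1468 [-0.0801 -0.0493  0.1619] [-0.0592 -0.0313  0.215 ]
wrist key 657 [-0.0712 -0.0394  0.1004] [-0.0778 -0.0522  0.0963] [-0.0629 -0.0265  0.1024]
time: 8.35
position: [0.4354, -0.1815, 0.0894]
tool_rot: [1.469, 2.776, -0.007]
ft_force: [-1.1, 0.5, -0.0]
grip_width: 0.007
t 8.35 p [ 0.4354 -0.1815  0.0894] printer mm [-69.4 -40.3  89.4] F [-1.1  0.5 -0. ] w 0.007 x [-0.563  0.827 -0.003] yaw err -0.0
```

```bash
python3 -m inch '[[-1,1,0,3,0],[-1,1,0,3,0]]'; python3 -m inch '[[-1,0,0,1.5,0]]'; python3 -m inch '[[-1,0,0,1.5,0]]'; python3 -m inch '[[-1,0,0,1,0]]'; python3 s.py
```

```text
time: 8.6
position: [0.435, -0.18, 0.084]
tool_rot: [1.468, 2.775, -0.006]
ft_force: [0.3, 0.5, 1.0]
grip_width: 0.004
time: 8.72
position: [0.435, -0.1799, 0.0825]
tool_rot: [1.468, 2.775, -0.005]
ft_force: [-0.2, -0.6, -0.1]
grip_width: -0.003
time: 8.85
position: [0.4351, -0.1799, 0.081]
tool_rot: [1.468, 2.774, -0.005]
ft_force: [0.2, -0.1, 0.6]
grip_width: 0.005
time: 8.98
position: [0.4351, -0.1799, 0.08]
tool_rot: [1.467, 2.774, -0.005]
ft_force: [-0.5, 0.7, 0.6]
grip_width: 0.01
t 8.975 p [ 0.4351 -0.1799  0.08  ] printer mm [-70.8 -39.6  80. ] F [-0.5  0.7  0.6] w 0.01 x [-0.563  0.827 -0.004] yaw err -0.0
```

```bash
python3 -m inch '[[-1,0,0,1.5,0]]'; python3 -m inch '[[-1,0,0,1.5,0]]'; python3 s.py
```

```text
time: 9.1
position: [0.4351, -0.1799, 0.0786]
tool_rot: [1.467, 2.775, -0.005]
ft_force: [-0.7, 0.9, 2.4]
grip_width: 0.004
time: 9.22
position: [0.4351, -0.1799, 0.0773]
tool_rot: [1.468, 2.775, -0.004]
ft_force: [-1.4, 1.2, 4.0]
grip_width: 0.005
t 9.225 p [ 0.4351 -0.1799  0.0773] printer mm [-70.9 -39.6  77.3] F [-1.4  1.2  4. ] w 0.005 x [-0.563  0.827 -0.004] yaw err -0.0
```

```bash
python3 -m inch '[[-1,0,0,1.3,0]]'; python3 -m inch '[[-1,0,0,0.3,0],[-1,0,0,0.3,0]]'; python3 s.py
```

```text
time: 9.35
position: [0.4351, -0.1799, 0.0762]
tool_rot: [1.468, 2.775, -0.004]
ft_force: [-1.5, 0.3, 5.3]
grip_width: 0.004
time: 9.6
position: [0.4352, -0.1799, 0.0761]
tool_rot: [1.468, 2.775, -0.004]
ft_force: [-2.6, 0.4, 5.9]
grip_width: 0.001
t 9.6 p [ 0.4352 -0.1799  0.0761] printer mm [-70.8 -39.6  76.1] F [-2.6  0.4  5.9] w 0.001 x [-0.563  0.827 -0.003] yaw err -0.0
```

The key was held at 5.3–5.9 N, about 4 mm of travel, for over 0.2 s. Now I withdraw straight up and check.

```bash
python3 -m inch '[[-1,0,0,-4,0],[-1,0,0,-10,0],[-1,0,0,-25,0],[-1,0,0,-35,0],[-1,0,0,-35,0]]'; python3 -m inch '[[-1,20,30,-20,0],[-1,20,30,0,0],[-1,20,30,0,0],[-1,0,0,0,0],[-1,0,0,0,0]]';python3 s.py; python3 c.py; python3 v.py g.png >/dev/null; python3 - <<'E'
from h import *
for n in("scene","wrist"):
    im=ctrl.get_image(n); q=topr(cloud(im)).reshape(-1,3); c=im["color"].reshape(-1,3).astype(int)
    for nm,k,y in(("feed",(c[:,2]>c[:,0]+40)&(c[:,2]>80),-.04),("power",(c[:,0]>c[:,2]+60)&(c[:,0]>c[:,1]+60),.04)):
        b=q[k&(abs(q[:,0]+.072)<.03)&(abs(q[:,1]-y)<.03)&(abs(q[:,2]-.1)<.02)]
        if len(b): print(n,nm,len(b),np.median(b,0).round(4),b.min(0).round(4),b.max(0).round(4))
E
```

```text
time: 10.22
position: [0.4333, -0.1793, 0.1865]
tool_rot: [-1.469, -2.775, 0.008]
ft_force: [0.8, 0.6, -0.9]
grip_width: 0.007
time: 10.85
position: [0.4781, -0.0781, 0.2127]
tool_rot: [1.47, 2.766, -0.001]
ft_force: [0.3, -0.5, 0.8]
grip_width: 0.005
t 10.85 p [ 0.4781 -0.0781  0.2127] printer mm [-130.8   53.1  212.7] F [ 0.3 -0.5  0.8] w 0.005 x [-0.56   0.829 -0.008] yaw err 0.003
scene cover 1430 [-0.0005  0.0014  0.1212] 0.0006
top cover 3886 [ 0.0004 -0.0006  0.1207] 0.0013
scene feed 55 [-0.0668 -0.0477  0.0999] [-0.0774 -0.0548  0.0955] [-0.0623 -0.0296  0.102 ]
scene power 3 [-0.0741  0.0355  0.101 ] [-0.0775  0.0317  0.1004] [-0.0739  0.0375  0.1019]
```

View pics/g.png

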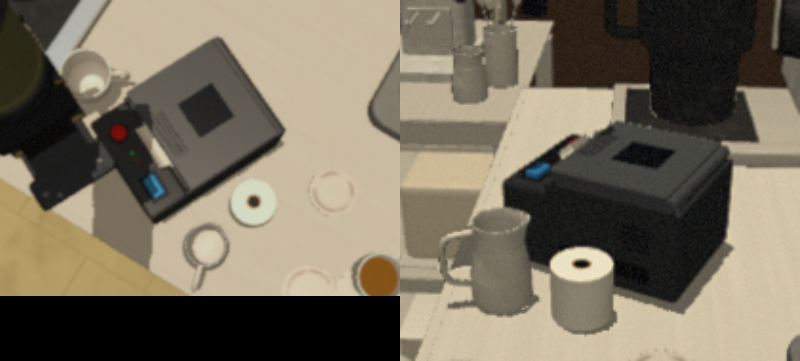

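The cover is shut and both keys are up (feed at (153,184), power at (119,132)). The printer, cup, jug and roll are at the same pixels as in picture b, and the arm is clear. I'm handing in.

```bash
python3 -c "
from bench import ctrl
print(ctrl.close_job())"
```

```text
the job is handed in; nothing more can be done
None
```

The cover is shut, the feed key was pressed and came back up, and the job is handed in; it gives no verdict. The job took about 11 s of robot time.

- **Cover:** I pushed it down along its arc with the shut fingertips until I felt the stop at about 12 N. Afterwards both side and top cameras gave a slope within 0.001 rad and a top height of 0.121 m.
- **Feed key:** I pressed it at 5.3–5.9 N for more than 0.2 s, which I put at about 4 mm of its 5 mm travel (worked out from the force and tip height, not seen). Its top read 0.100 m afterwards, so it is up.
- **Power key:** The arm did not go near it. It reads 0.101 m, but from only 3 image points.
- **Printer, cup, jug and spare roll:** In the last picture they are where they were at the start, judged by eye. The arm was clear and the wrist force was about zero.

**Disagreement:** the real fingertips were about 19–20 mm above the reported tool position. I noticed this when the cover still read 0.129 rad at the expected shut height, and allowed for it from then on. I don't know the cause.

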